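# Load the coolant cartridge and set the drip valve

### The job

Take the tall upright aluminium coolant cartridge and gently lay it on its side (lower it, do not drop it) across both V saddles of the drip unit's cradle, centred on them, with its narrow neck pointing towards the valve, and let go of it. Then take the valve's crank handle, turn it clockwise until the valve is shut against its stop, and from there open it exactly two full turns counter-clockwise. Finish still gripping the handle at that setting, and leave everything else on the bench where it is.

Things in the scene. Friction and masses are not known exactly. Their poses are not given: they have to be found in the camera images.
- cartridge_mid (a point): point on the axis of the coolant cartridge, 90 mm above its foot. The cartridge is a bare aluminium cylinder, 50 mm diameter and straight for 165 mm, then a short cone and a 24 mm diameter neck up to 198 mm; about 0.4 kg, balanced within 5 mm of this point. It starts upright on the bench. The z axis runs along the cartridge from foot to neck
- cartridge_neck (a point): the end of the cartridge's neck, on its axis, 108 mm from cartridge_mid; same axes
- cradle_seat (a point): where cartridge_mid belongs when the cartridge lies in the cradle: 75 mm above the bench. The cradle is two dark steel V saddles (90 degree V, 12 mm thick, 57 mm wide inside at the top, rims at 68 mm height), centred 50 mm either side of this point along y, with an open gap of 88 mm between them for fingers. The y axis is level and points along the cradle to the valve, z up. Cradle and valve stand on one fixed grey base plate (120 x 420 x 10 mm) whose place and yaw vary
- valve_axis (a point): point on the upright axis of the valve wheel, level with the middle of the crank handle (112 mm above the bench); 250 mm from cradle_seat along its y axis; same axes as cradle_seat. The dark steel spoked wheel, 92 mm over the rim, lies level with its top at 82 mm above the bench (the boss under the handle reaches 86 mm)
- handle: black crank handle standing upright on the wheel's rim, 40 mm from the valve's axis; 20 mm diameter, 46 mm tall (from 89 to 135 mm above the bench), origin at its middle. It spins freely on its own pin, so a grip need not turn with it
- valve (a joint): angle of the valve wheel in rad, 0 = shut against a hard stop, growing as it opens (counter-clockwise seen from above), two turns = 12.57; it can turn on to 19. At 0 (and at two full turns) the handle stands on the -x side of the axis (x of valve_axis), and it moves counter-clockwise from there. It starts partly open by 3 to 7 rad and stays where it is left; moving it takes about 1 to 4 N at the handle
- tin: short bare aluminium can, 60 mm diameter, 85 mm tall, upright; a bystander, easily confused with the cartridge but less than half as tall, origin at the centre of its underside
- brush: ski brush, wooden block 60 x 130 x 40 mm tall; bystander, origin at the centre of its underside
- iron: waxing iron, 85 x 150 mm, 97 mm tall, loop handle; bystander, origin at the centre of its underside
- scraper: clear plastic scraper blade 60 x 140 x 5 mm lying flat; bystander, origin at the centre of its underside
- waxbar: bar of wax 35 x 85 x 22 mm; bystander, origin at the centre of its underside
- driver: screwdriver lying flat; bystander, origin at the centre of its underside
- mug: white mug, 80 mm diameter, 90 mm tall; bystander, origin at the centre of its underside
There are look-alikes about, which are no part of the job. There is more than one size of the part that bears cartridge_mid; the job needs the smallest.

How it is judged:
On the way, in this order (a step that is already met when the one before it is completed fails the run):
1. the cartridge lies in the cradle, neck towards the valve, released (x of cartridge_mid in the frame of cradle_seat between -0.012 and 0.012 m and y of cartridge_mid in the frame of cradle_seat between -0.025 and 0.025 m and z of cartridge_mid in the frame of cradle_seat between -0.01 and 0.01 m and angle between the z axis of cartridge_mid and the y axis of cradle_seat, either way round below 0.12 rad and y of cartridge_neck in the frame of cradle_seat above 0.05 m and contact force between cartridge and the fingers below 0.1 N and linear speed of cartridge below 0.03 m/s), for 0.3 s.
2. the valve is shut against its stop (value of joint valve below 0.1 rad), for 0.2 s.
3. the valve is opened two full turns (value of joint valve between 12.316 and 12.816 rad), for 0.2 s.
At the end, for the whole second after the job is handed in: Valve still, 12.57 rad (two turns) from its stop within 0.25; fingers grip the handle with over 1 N; cartridge at rest and released in both saddles, its middle within 12 mm sideways, 25 mm lengthways, 10 mm in height of cradle_seat, axis within 0.12 rad, neck to the valve (all of step 1 and all of step 3 and velocity of joint valve between -0.05 and 0.05 rad/s and contact force between the fingers and handle above 1 N); the arm keeps its last pose, push and grip.
It fails at once if another thing on the bench is moved more than 30 mm (distance of any of tin, brush, iron, scraper, waxbar, driver, mug from where it was at the start of the episode above 0.03 m).
It fails at once if the cartridge is dropped (moves faster than 0.6 m/s while not held) (linear speed of cartridge above 0.6 m/s and contact force between cartridge and the fingers below 0.05 N).
It also fails if it takes over 69 s, if anything falls off the work surface, if the arm or the gripper's body presses on something with over 40 N, if the wrist force passes 120 N, or if a joint passes its speed limit or range.

### The arm

A 6-joint arm with a two-finger parallel gripper is mounted at the origin on the work surface. World frame = base frame: x ahead of the robot, y to its left, z up, the work surface at z = 0. Lengths are in m, angles in rad, forces in N, time in s.
With the tool pointing down it reaches from about 0.3 to 0.775 m from the base axis. Payload 14.6 kg.
Tool frame: the origin (TCP) lies at the very end of the fingers, on their centre line; the grasp point (between the pads) lies 19 mm behind it; z points along the fingers, y is the line along which they close (so a half turn about z gives the same grasp; the last joint's range is limited). The gripper opens to 94 mm and grips with 3 to 60 N. Pads are 16 mm wide; open, the fingers measure 119 mm over their backs; the gripper's body (75 mm by 177 mm) begins 78 mm behind the grasp point.
Start: joints at [-1.397, 0.3, 1.521, -0, 1.321, -0.067], TCP at [0.131, -0.534, 0.205] pointing down, gripper open.
Joint ranges: [-3.03, 3.03], [-0.79, 2.21], [0.23, 2.52], [-1.04, 4.18], [0, 3.07], [-2.55, 2.55]. Speed limits (rad/s): [2.22, 2.22, 2.57, 3.14, 3.14, 3.14].

### API

Orientations are given as a rotation vector (axis times angle).
In Python, from rig import get_state, camera, env gives the robot as it stands.
- The arm moves only by the tool jog_arm, never from a script. Its argument "motion" is a list of rows, each a list of 7 numbers: the shift along the world's x, y, z in m, then the turn, a rotation vector about the world's x, y, z in degrees, then the opening, from 0 (shut) to 1 (fully open). In form: [[tx, ty, tz, wx, wy, wz, claw], ...]. A call has 1 to 8 rows; each row is the pose to reach, as a shift and turn from the pose commanded when the call began; what a row does not reach only later rows make up. A row lasts 1/12 s, in which the tool goes at most 41.7 mm and 7.16 degrees, less where a joint would pass 70% of its speed; a pose out of reach is approached as far as the arm can. A call with a gripper value outside its range is refused whole. The fingers move at their own pace and stop on an object; "grip_force" is the grip in N (left out, the last holds). Time passes only in rows, so rows that repeat a pose let the fingers close. It gives the time, the measured TCP pose, the force, the opening and the grip force at its end, in the units of the state.
- get_state(): the state, without advancing time (a new reading comes with each control period).
- camera(name): name is "scene" or "top" or "wrist"; returns a dict with "color" (384x512x3 uint8, red, green, blue), "fx", "fy", "cx", "cy" (pixels), "pose" (4x4, takes a point from camera to world coordinates). Camera axes: x right, y down, z forward; pixel columns grow to the right and rows downward; lengths in m; the calibration is good to about 2 mm. The wrist camera is an equidistant fisheye: a pixel r from the principal point sees the ray r / f radians off the axis. A picture is of the moment at which its call begins. There is no depth.
- env.finish_job(): hands the job in; it is judged then, once.
The state is a dict: "time_s": time; "joint_positions": joint angles; "dq": joint speeds; "joint_efforts": joint torques, N m; "position": TCP position; "ee_rot": TCP orientation; "force": force on the tool from outside, world axes, zero at the start; "moment": the same for the moment, N m; "grip_width": opening from 0.0 (shut) to 1.0 (fully open); "grasp_force": force on a finger pad.
Only numpy, scipy, OpenCV 4.12 (cv2) and the standard library are available. Lean on these libraries where they do the work, as an engineer would, in place of code of your own. Each camera call takes 0.05 s, during which the arm holds its last target. There are 200 camera calls.

## Working session

There is one attempt and no reset: what is moved stays moved. The work goes in short steps, Python scripts to look and compute and a tool call to move; the robot and the scene stay as the last step left them, time stands still between calls to the robot, and variables do not carry over. Pictures are saved under pics/ and viewed, at most 10 in all, crops included, and the job is handed in when it is done.

Besides the shell and the picture viewer there is one more tool, called after "Call:" as name(argument=value, ...) on one line, values as JSON. jog_arm: Moves the arm, as the interface text tells. Its arguments: {"type":"object","properties":{"motion":{"type":"array"},"grip_force":{"type":"number"}},"required":["motion"]}

```bash
mkdir -p pics; python3 - <<'E'
from rig import get_state,camera,env
import cv2,pickle
s=get_state();print({k:s[k] for k in('time_s','position','ee_rot','grip_width')})
for n in("scene","top"):
    c=camera(n);pickle.dump(c,open(n+'0.pkl','wb'));cv2.imwrite(f'pics/{n}0.png',c['color'][:,:,::-1]);print(n,c['fx'],c['cx'],c['cy'],c['pose'].round(3).tolist())
E
```

```text
{'time_s': 0.0, 'position': array([ 0.13110808, -0.5338887 ,  0.20489397]), 'ee_rot': array([-3.11775099e+00, -3.77202324e-01,  9.95110349e-05]), 'grip_width': 1.0010934568174963}
scene 357.53177483525917 257.64610838459885 195.63656095654395 [[-0.06, 0.579, -0.813, 1.382], [0.998, 0.05, -0.038, 0.014], [0.019, -0.814, -0.581, 0.767], [0.0, 0.0, 0.0, 1.0]]
top 453.05512957623927 256.5046636731151 187.70039063802622 [[0.017, -0.982, 0.187, 0.185], [-1.0, -0.02, -0.016, -0.003], [0.02, -0.186, -0.982, 1.76], [0.0, 0.0, 0.0, 1.0]]
```

View pics/scene0.png

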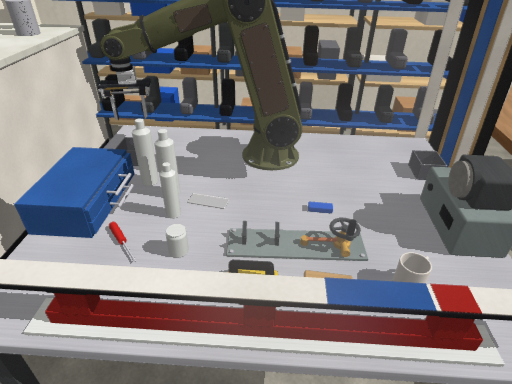

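View pics/top0.png

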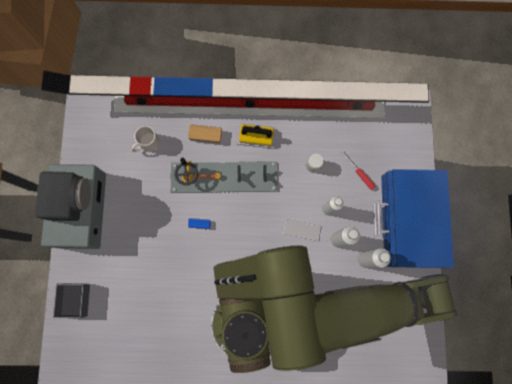

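```bash
cat > h.py <<'E'
import numpy as np
def ray(c,u,v):
    P=np.array(c['pose']);d=P[:3,:3]@np.array([(u-c['cx'])/c['fx'],(v-c['cy'])/c['fy'],1]);return P[:3,3],d
def onz(c,u,v,z):
    o,d=ray(c,u,v);return o+d*(z-o[2])/d[2]
def proj(c,p):
    P=np.array(c['pose']);q=P[:3,:3].T@(np.array(p)-P[:3,3]);return c['fx']*q[0]/q[2]+c['cx'],c['fy']*q[1]/q[2]+c['cy']
E
python3 - <<'E'
import pickle,cv2
from h import *
t=pickle.load(open('top0.pkl','rb'));s=pickle.load(open('scene0.pkl','rb'))
a=cv2.resize(t['color'][145:275,160:400],(800,433),interpolation=3)
cv2.imwrite('pics/tc.png',a[:,:,::-1])
b=cv2.resize(s['color'][115:275,120:380],(780,480),interpolation=3)
cv2.imwrite('pics/sc.png',b[:,:,::-1])
E
```

```text
(no output)
```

View pics/tc.png

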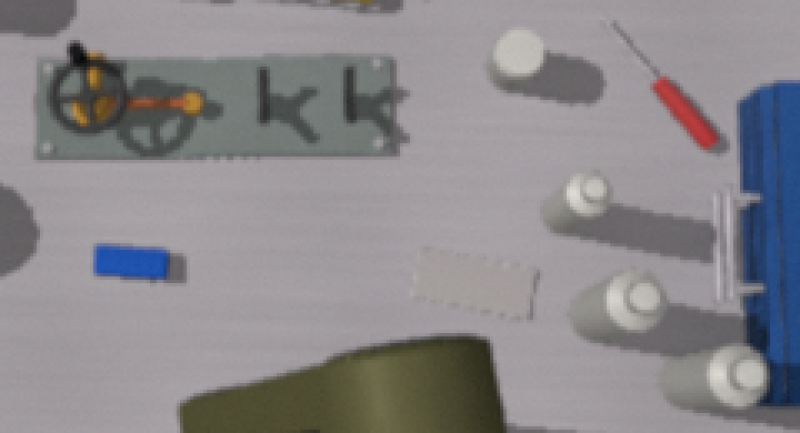

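View pics/sc.png

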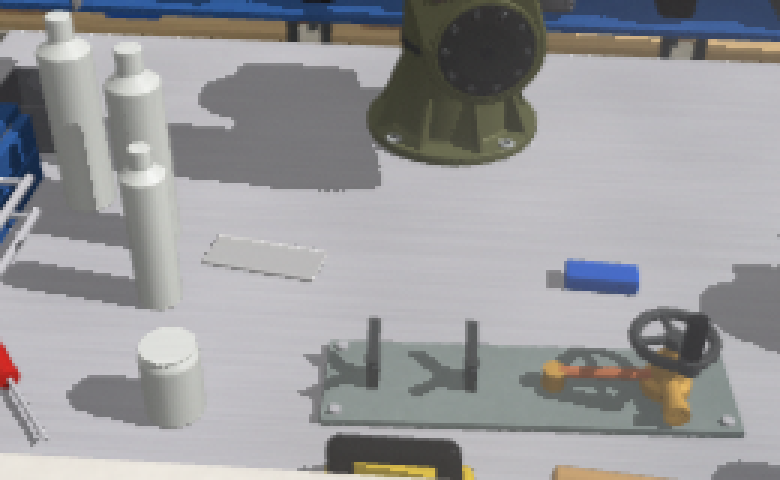

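```bash
python3 - <<'E'
import pickle,cv2
from h import *
t=pickle.load(open('top0.pkl','rb'));s=pickle.load(open('scene0.pkl','rb'))
T=lambda u,v,z:onz(t,160+u*.3,145+v*.3,z).round(4)
S=lambda u,v,z:onz(s,120+u/3,115+v/3,z).round(4)
print('neck',T(596,189,.198),S(139,149,.198),'foot front',S(157,303,0))
print('big',T(645,297,.24),T(748,375,.27),'tin',T(519,52,.085),'shoulder',T(588,194,.165))
# plate
C=t['color'];hsv=cv2.cvtColor(C,cv2.COLOR_RGB2HSV)
print(hsv[185,245],hsv[190,200])
ins=C[182:190,235:260].reshape(-1,3).mean(0);print(ins,C[198:205,220:240].reshape(-1,3).mean(0))
c=[T(38,58,.01),T(397,57,.01),T(398,157,.01),T(36,158,.01)]
print('plate T',*c,np.mean(c,0))
c2=[S(330,341,.01),S(728,346,.01),S(743,433,.01),S(320,424,.01)]
print('plate S',*c2,np.mean(c2,0))
print('hub',T(90,93,.084),S(676,341,.082),'handle top',T(77,50,.135),S(697,318,.135))
print('saddles rims T',T(264,67,.068),T(264,123,.068),T(350,67,.068),T(350,121,.068))
print('saddles S topfar, topnear',S(375,318,.068),S(472,321,.068))
E
```

```text
neck [ 0.4378 -0.3178  0.198 ] [ 0.4445 -0.3146  0.198 ] foot front [ 0.4514 -0.3181  0.    ]
big [ 0.3216 -0.3571  0.24  ] [ 0.2443 -0.4498  0.27  ] tin [ 0.6133 -0.2548  0.085 ] shoulder [ 0.4376 -0.3157  0.165 ]
[ 81  15 122] [83 11 91]
[108.53  114.965 111.83 ] [163.36428571 158.17142857 161.85      ]
plate T [0.6126 0.3069 0.01  ] [ 0.6231 -0.12    0.01  ] [ 0.5018 -0.1221  0.01  ] [0.492 0.303 0.01 ] [0.557375 0.09195  0.01    ]
plate S [ 0.5123 -0.1134  0.01  ] [0.4857 0.315  0.01  ] [0.6161 0.3064 0.01  ] [ 0.6362 -0.108   0.01  ] [0.562575 0.1      0.01    ]
hub [0.555 0.233 0.084] [0.5676 0.2364 0.082 ] handle top [0.5921 0.2424 0.135 ] [0.5959 0.2434 0.135 ]
saddles rims T [0.5934 0.037  0.068 ] [0.5277 0.0355 0.068 ] [ 0.5955 -0.062   0.068 ] [ 0.532  -0.0628  0.068 ]
saddles S topfar, topnear [ 0.5397 -0.0624  0.068 ] [0.5364 0.0365 0.068 ]
```

```bash
cat >> h.py <<'E'
from scipy.spatial.transform import Rotation as Ro
def tool(yaw,pitch):
    "yaw deg: 0 = tool y along +X; pitch deg: tool z tilt from down towards +Y (about tool y=X axis)"
    R0=np.array([[0,1,0],[1,0,0],[0,0,-1.]]) # x_tool=+Y,y_tool=+X,z=-Z
    return Ro.from_euler('z',yaw,degrees=True)*Ro.from_euler('x',pitch,degrees=True)*Ro.from_matrix(R0)
def delta(s,grasp,R,back=.019):
    "shift and turn (deg) to bring grasp point to grasp with orientation R"
    tcp=np.array(grasp)+R.apply([0,0,back]);Rc=Ro.from_rotvec(s['ee_rot'])
    print('shift',(tcp-s['position']).round(4),'turn',(R*Rc.inv()).as_rotvec(degrees=True).round(1),'tcp',tcp.round(4))
E
python3 - <<'E'
import pickle,cv2
from h import *
from rig import get_state
t=pickle.load(open('top0.pkl','rb'));s=pickle.load(open('scene0.pkl','rb'))
for n,c in(('t',t),('s',s)):
    h=cv2.cvtColor(c['color'],cv2.COLOR_RGB2HSV);m=cv2.inRange(h,(105,120,40),(125,255,255))
    if n=='t': m[:, :370]=0; m[:160]=0
    else: m[:140]=0;m[250:]=0;m[:,140:]=0
    k=max(cv2.findContours(m,0,2)[0],key=cv2.contourArea);p=cv2.approxPolyDP(k,3,True)[:,0];print(n,p.tolist())
    for q in p: print([onz(c,*q,z)[:2].round(3).tolist() for z in (0,.1,.15)])
st=get_state()
delta(st,[.441,-.316,.35],tool(11,50))
E
```

```text
t [[387, 172], [382, 180], [383, 201], [389, 203], [383, 209], [384, 229], [390, 231], [384, 235], [385, 247], [392, 257], [389, 265], [453, 266], [446, 171]]
[[0.594, -0.554], [0.571, -0.522], [0.559, -0.507]]
[[0.561, -0.532], [0.54, -0.502], [0.529, -0.487]]
[[0.476, -0.533], [0.46, -0.503], [0.451, -0.488]]
[[0.469, -0.557], [0.453, -0.525], [0.444, -0.51]]
[[0.444, -0.532], [0.43, -0.502], [0.422, -0.487]]
[[0.365, -0.533], [0.355, -0.503], [0.35, -0.488]]
[[0.358, -0.557], [0.348, -0.525], [0.343, -0.509]]
[[0.342, -0.532], [0.333, -0.502], [0.329, -0.487]]
[[0.295, -0.535], [0.289, -0.504], [0.286, -0.489]]
[[0.258, -0.56], [0.253, -0.529], [0.251, -0.513]]
[[0.227, -0.548], [0.224, -0.517], [0.223, -0.501]]
[[0.227, -0.796], [0.225, -0.751], [0.224, -0.729]]
[[0.603, -0.792], [0.58, -0.747], [0.568, -0.725]]
s [[129, 153], [123, 149], [72, 148], [15, 203], [27, 232], [91, 237], [112, 207], [109, 202], [116, 201], [124, 188], [117, 196], [105, 191], [117, 188], [124, 177], [118, 173], [132, 173], [126, 184], [133, 174]]
[[0.035, -0.617], [0.211, -0.535], [0.298, -0.493]]
[[0.0
[... 256 characters left out ...]
0.419, -0.54], [0.545, -0.467], [0.608, -0.431]]
[[0.392, -0.561], [0.521, -0.486], [0.586, -0.449]]
[[0.384, -0.539], [0.514, -0.467], [0.579, -0.431]]
[[0.301, -0.541], [0.442, -0.468], [0.513, -0.432]]
[[0.354, -0.547], [0.488, -0.474], [0.555, -0.437]]
[[0.327, -0.603], [0.464, -0.523], [0.533, -0.482]]
[[0.304, -0.566], [0.444, -0.491], [0.514, -0.453]]
[[0.227, -0.568], [0.377, -0.492], [0.453, -0.454]]
[[0.2, -0.602], [0.354, -0.522], [0.431, -0.482]]
[[0.195, -0.547], [0.35, -0.474], [0.427, -0.438]]
[[0.274, -0.543], [0.419, -0.47], [0.491, -0.434]]
[[0.202, -0.541], [0.356, -0.469], [0.433, -0.432]]
shift [0.3071 0.2322 0.1328] turn [ 46.2 -29.6  81.1] tcp [ 0.4382 -0.3017  0.3378]
```

Call:
jog_arm(motion=[[0, 0, 0.04, 0, 0, 0, 1], [0, 0, 0.08, 0, 0, 0, 1], [0.02, 0.02, 0.12, 3, -2, 6, 1], [0.05, 0.04, 0.14, 8, -5, 13, 1], [0.08, 0.06, 0.14, 12, -7, 20, 1], [0.11, 0.08, 0.14, 15, -10, 26, 1], [0.14, 0.1, 0.14, 18, -12, 33, 1], [0.17, 0.13, 0.14, 22, -14, 39, 1]])

```text
time_s: 0.77
position: [0.3016, -0.4041, 0.3452]
ee_rot: [-2.539, -1.186, -0.373]
force: [0.6, 0.5, 0.4]
grip_width: 0.999
grasp_force: 0.0
```

```bash
python3 - <<'E'
from h import *
from rig import get_state
st=get_state();print(st['time_s'],st['joint_positions'].round(2),st['position'].round(3))
delta(st,[.441,-.316,.34],tool(11,50))
E
```

```text
0.7667 [-1.14  0.31  1.24  0.27  1.9  -0.39] [ 0.302 -0.404  0.345]
shift [ 0.1367  0.1024 -0.0174] turn [ 26.1 -16.4  45.5] tcp [ 0.4382 -0.3017  0.3278]
```

Call:
jog_arm(motion=[[0.02, 0.015, 0, 4, -2, 6, 1], [0.04, 0.03, 0, 7, -4.5, 12.5, 1], [0.06, 0.045, 0, 10.5, -6.5, 18, 1], [0.08, 0.06, -0.005, 14, -9, 24, 1], [0.1, 0.075, -0.01, 17.5, -11, 30, 1], [0.12, 0.09, -0.015, 21, -13, 36, 1], [0.137, 0.102, -0.017, 24, -15, 42, 1], [0.137, 0.102, -0.017, 26, -16.4, 45.5, 1]])

```text
time_s: 1.43
position: [0.4398, -0.3004, 0.3269]
ee_rot: [-1.506, -1.835, -0.702]
force: [-0.8, 0.3, 0.2]
grip_width: 1.0
grasp_force: 0.0
```

```bash
python3 - <<'E'
from h import *
from rig import get_state,camera
import cv2,pickle
st=get_state();print(st['time_s'],st['joint_positions'].round(2),st['position'].round(3))
delta(st,[.441,-.316,.095],tool(11,50))
c=camera('wrist');pickle.dump(c,open('w1.pkl','wb'));cv2.imwrite('pics/w1.png',c['color'][:,:,::-1])
E
```

```text
1.4333 [-0.86  0.63  0.99  0.51  2.26 -0.88] [ 0.44  -0.3    0.327]
shift [-0.0016 -0.0013 -0.2441] turn [-0.  -0.  -0.3] tcp [ 0.4382 -0.3017  0.0828]
```

View pics/w1.png

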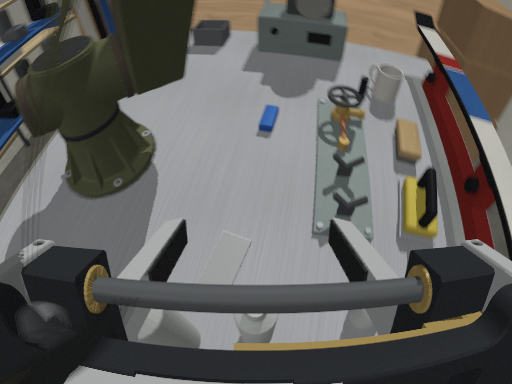

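Call:
jog_arm(motion=[[-0.001, -0.001, -0.03, 0, 0, 0, 1], [-0.001, -0.001, -0.06, 0, 0, 0, 1], [-0.001, -0.001, -0.09, 0, 0, 0, 1], [-0.001, -0.001, -0.12, 0, 0, 0, 1], [-0.001, -0.001, -0.145, 0, 0, 0, 1], [-0.001, -0.001, -0.17, 0, 0, 0, 1], [-0.001, -0.001, -0.19, 0, 0, 0, 1], [-0.001, -0.001, -0.21, 0, 0, 0, 1]])

```text
time_s: 2.15
position: [0.4361, -0.3039, 0.1172]
ee_rot: [-1.521, -1.83, -0.701]
force: [0.6, 0.3, -0.2]
grip_width: 0.998
grasp_force: 0.0
```

```bash
python3 - <<'E'
from h import *
from rig import get_state,camera
import cv2,pickle
c=camera('scene');t=camera('top')
im=np.hstack([cv2.resize(c['color'][100:260,60:260],(400,320)),cv2.resize(t['color'][150:310,240:440],(400,320))])
cv2.imwrite('pics/s2.png',im[:,:,::-1])
st=get_state();print(st['joint_positions'].round(2),st['force'])
delta(st,[.441,-.316,.095],tool(11,50))
E
```

```text
[-0.87  0.8   1.2   0.41  1.91 -1.07] [ 0.04691758 -0.74083796  0.43907747]
shift [ 0.0027  0.0015 -0.0332] turn [ 0.1 -0.3  0.4] tcp [ 0.4382 -0.3017  0.0828]
```

View pics/s2.png

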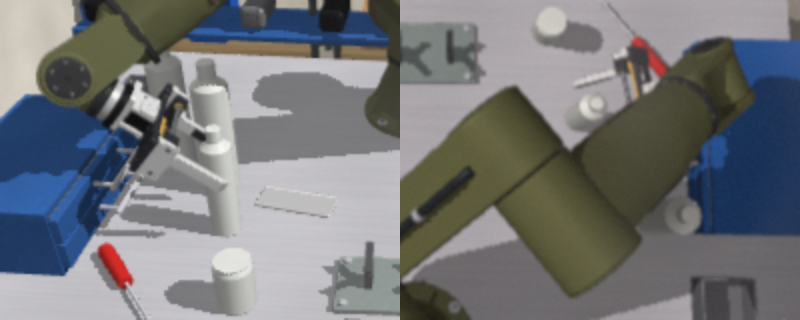

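Call:
jog_arm(motion=[[0.001, 0, -0.012, 0, 0, 0, 1], [0.002, 0.001, -0.023, 0, 0, 0, 1], [0.002, 0.001, -0.023, 0, 0, 0, 1], [0.002, 0.001, -0.023, 0, 0, 0, 0.45], [0.002, 0.001, -0.023, 0, 0, 0, 0.45], [0.002, 0.001, -0.023, 0, 0, 0, 0.3], [0.002, 0.001, -0.023, 0, 0, 0, 0.3], [0.002, 0.001, -0.023, 0, 0, 0, 0.3]], grip_force=30)

```text
time_s: 2.92
position: [0.4387, -0.3028, 0.0958]
ee_rot: [-1.518, -1.833, -0.701]
force: [-0.0, 0.1, -0.4]
grip_width: 0.682
grasp_force: 0.0
```

Call:
jog_arm(motion=[[0, 0, 0, 0, 0, 0, 0.3], [0, 0, 0, 0, 0, 0, 0.3], [0, 0, 0, 0, 0, 0, 0.3], [0, 0, 0, 0, 0, 0, 0.3], [0, 0, 0, 0, 0, 0, 0.3], [0, 0, 0, 0, 0, 0, 0.3]])

```text
time_s: 3.42
position: [0.4385, -0.3027, 0.0956]
ee_rot: [-1.518, -1.832, -0.701]
force: [-1.9, -0.5, 2.7]
grip_width: 0.525
grasp_force: 30.0
```

Call:
jog_arm(motion=[[0, 0, 0.015, 0, 0, 0, 0.3], [0, 0, 0.04, 0, 0, 0, 0.3], [0, 0, 0.07, 0, 0, 0, 0.3], [0, 0, 0.1, 0, 0, 0, 0.3], [0.003, 0.01, 0.13, 0, 0, 0, 0.3], [0.01, 0.03, 0.15, 0, 0, 0, 0.3], [0.02, 0.05, 0.16, 0, 0, 0, 0.3], [0.03, 0.07, 0.16, 0, 0, 0, 0.3]])

```text
time_s: 4.08
position: [0.4693, -0.2321, 0.2587]
ee_rot: [-1.52, -1.837, -0.702]
force: [0.5, 0.0, -4.7]
grip_width: 0.526
grasp_force: 30.0
```

```bash
python3 - <<'E'
from h import *
from rig import get_state
st=get_state();print(st['joint_positions'].round(2),st['force'],st['grasp_force'])
delta(st,[.51,-.14,.26],tool(6,5))
delta(st,[.5615,.005,.16],tool(1.8,-40))
E
```

```text
[-0.76  0.6   1.19  0.52  2.05 -0.88] [ 0.48558126  0.04957319 -4.72995962] 29.988015666604042
shift [ 0.0405  0.0938 -0.0176] turn [-44.1  -6.4  -4.5] tcp [ 0.5098 -0.1384  0.2411]
shift [ 0.0926  0.2249 -0.1132] turn [-89.1  -9.7  -7.1] tcp [ 0.5619 -0.0072  0.1454]
```

Call:
jog_arm(motion=[[0.005, 0.012, 0, -5, -0.8, -0.5, 0.3], [0.01, 0.025, 0, -11, -1.6, -1, 0.3], [0.015, 0.037, 0, -16.5, -2.4, -1.6, 0.3], [0.02, 0.05, -0.005, -22, -3.2, -2.2, 0.3], [0.025, 0.06, -0.01, -27.5, -4, -2.8, 0.3], [0.03, 0.07, -0.015, -33, -4.8, -3.4, 0.3], [0.035, 0.082, -0.018, -38.5, -5.6, -4, 0.3], [0.04, 0.094, -0.018, -44, -6.4, -4.5, 0.3]])

```text
time_s: 4.75
position: [0.5086, -0.138, 0.2381]
ee_rot: [-2.06, -2.282, -0.09]
force: [0.3, 0.5, -5.1]
grip_width: 0.52
grasp_force: 30.0
```

```bash
python3 - <<'E'
from h import *
from rig import get_state
st=get_state();print(st['joint_positions'].round(2),st['force'],st['grasp_force'])
delta(st,[.5615,.005,.18],tool(1.8,-40))
E
```

```text
[-0.37  0.25  1.52  0.08  1.42 -0.49] [ 0.2968978   0.50566209 -5.12931399] 29.987463355064392
shift [ 0.0533  0.1307 -0.0726] turn [-45.   -3.1  -3.8] tcp [ 0.5619 -0.0072  0.1654]
```

Call:
jog_arm(motion=[[0.007, 0.016, 0, -5, -0.4, -0.5, 0.3], [0.014, 0.033, 0, -11, -0.8, -1, 0.3], [0.02, 0.05, 0, -17, -1.2, -1.4, 0.3], [0.027, 0.066, -0.01, -23, -1.6, -2, 0.3], [0.034, 0.082, -0.02, -29, -2, -2.5, 0.3], [0.04, 0.098, -0.035, -34.5, -2.4, -3, 0.3], [0.047, 0.115, -0.05, -40, -2.8, -3.4, 0.3], [0.053, 0.131, -0.065, -45, -3.1, -3.8, 0.3]])

```text
time_s: 5.42
position: [0.5618, -0.0059, 0.1729]
ee_rot: [1.784, 1.84, -0.648]
force: [0.4, -0.4, -4.6]
grip_width: 0.525
grasp_force: 30.0
```

```bash
python3 - <<'E'
from h import *
from rig import get_state,camera
import cv2,pickle
st=get_state();print(st['joint_positions'].round(2),st['force'],st['grasp_force'])
delta(st,[.5615,.005,.18],tool(1.8,-40))
c=camera('scene');t=camera('top');pickle.dump(c,open('s3.pkl','wb'));pickle.dump(t,open('t3.pkl','wb'))
im=np.hstack([cv2.resize(c['color'][180:280,210:335],(400,320),interpolation=3),cv2.resize(t['color'][130:230,190:315],(400,320),interpolation=3)])
cv2.imwrite('pics/s3.png',im[:,:,::-1])
E
```

```text
[ 0.23  0.46  1.53 -0.7   1.37  0.42] [ 0.39936096 -0.42691734 -4.62554074] 29.988115802407265
shift [ 0.     -0.0013 -0.0074] turn [0.  0.1 0. ] tcp [ 0.5619 -0.0072  0.1654]
```

View pics/s3.png

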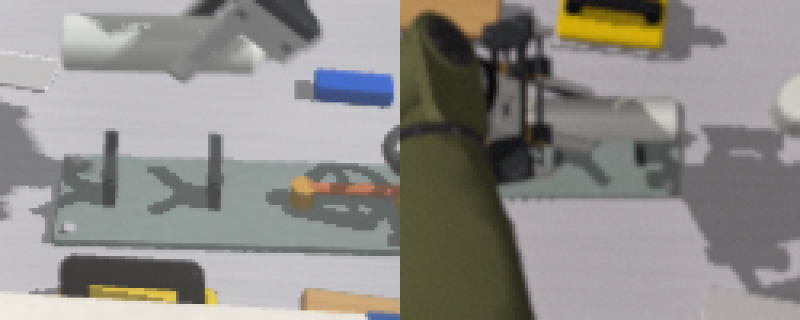

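```bash
python3 - <<'E'
import pickle
from h import *
s=pickle.load(open('s3.pkl','rb'));t=pickle.load(open('t3.pkl','rb'))
print('foot S',onz(s,229.4,193.1,.187),'T',onz(t,278.4,166.5,.187))
S=lambda u,v,z:onz(s,210+u/3.2,180+v/3.2,z)
T=lambda u,v,z:onz(t,190+(u-400)/3.2,130+v/3.2,z)
print('saddle tops S (near rim far end)',S(111,131,.068),S(214,134,.068),'bottom front',S(110,207,.01),S(214,208,.01))
print('plate foot end S',S(66,155,.01),S(55,240,.01),'T',T(682,197,.01),T(683,100,.01))
print('saddle T visible low tip',T(641,164,.068))
E
```

```text
foot S [ 0.56413418 -0.1040308   0.187     ] T [ 0.56255429 -0.10573644  0.187     ]
saddle tops S (near rim far end) [ 0.53945959 -0.06334195  0.068     ] [0.53587223 0.03512946 0.068     ] bottom front [ 0.58286383 -0.06057052  0.01      ] [0.57637089 0.03865445 0.01      ]
plate foot end S [ 0.51099347 -0.11154045  0.01      ] [ 0.63067001 -0.10718505  0.01      ] T [ 0.50386096 -0.11704456  0.01      ] [ 0.62652767 -0.11732712  0.01      ]
saddle T visible low tip [ 0.53226831 -0.0640147   0.068     ]
```

Call:
jog_arm(motion=[[0.002, 0, -0.015, 0, 0, 0, 0.3], [0.002, 0.0, -0.035, 0, 0, 0, 0.3], [0.002, 0.0, -0.055, 0, 0, 0, 0.3], [0.002, 0.0, -0.07, 0, 0, 0, 0.3], [0.002, 0.0, -0.085, 0, 0, 0, 0.3], [0.002, 0.0, -0.095, 0, 0, 0, 0.3], [0.002, 0.0, -0.1, 0, 0, 0, 0.3], [0.002, 0.0, -0.103, 0, 0, 0, 0.3]])

```text
time_s: 6.18
position: [0.5637, -0.0079, 0.0691]
ee_rot: [1.787, 1.844, -0.649]
force: [-0.6, 0.9, -4.6]
grip_width: 0.523
grasp_force: 30.0
```

Call:
jog_arm(motion=[[0, 0, -0.003, 0, 0, 0, 0.3], [0, 0, -0.005, 0, 0, 0, 0.3], [0, 0, -0.007, 0, 0, 0, 0.3], [0, 0, -0.007, 0, 0, 0, 0.3]])

```text
time_s: 6.52
position: [0.5637, -0.0076, 0.0625]
ee_rot: [1.787, 1.845, -0.648]
force: [-0.8, 0.2, -4.1]
grip_width: 0.524
grasp_force: 30.0
```

Call:
jog_arm(motion=[[0, 0, -0.001, 0, 0, 0, 0.3], [0, 0, -0.002, 0, 0, 0, 0.3], [0, 0, -0.003, 0, 0, 0, 0.3], [0, 0, -0.003, 0, 0, 0, 0.3]])

```text
time_s: 6.85
position: [0.5642, -0.0076, 0.0601]
ee_rot: [1.786, 1.844, -0.647]
force: [1.7, 0.9, 0.3]
grip_width: 0.526
grasp_force: 30.0
```

Call:
jog_arm(motion=[[0, 0, -0.001, 0, 0, 0, 0.5], [0, 0, -0.001, 0, 0, 0, 0.55], [0, 0, -0.001, 0, 0, 0, 0.6], [0, 0, -0.001, 0, 0, 0, 0.7], [0, 0, -0.001, 0, 0, 0, 0.8], [0, 0, -0.001, 0, 0, 0, 0.8], [0, 0, -0.001, 0, 0, 0, 0.8]])

```text
time_s: 7.43
position: [0.5636, -0.0077, 0.0584]
ee_rot: [1.787, 1.845, -0.649]
force: [-0.3, 0.0, -0.2]
grip_width: 0.798
grasp_force: 0.0
```

```bash
python3 - <<'E'
from h import *
from rig import get_state
st=get_state();print(st['joint_positions'].round(2),st['force'],st['grasp_force'])
R=Ro.from_rotvec(st['ee_rot']);print('tool z',R.apply([0,0,1]).round(3))
print('retreat .12',(R.apply([0,0,-.12])).round(3))
delta(st,[.556,.19,.25],tool(1.8,0))
E
```

```text
[ 0.23  0.62  1.59 -0.74  1.2   0.57] [-0.33115189  0.03685498 -0.24972424] 0.0
tool z [ 0.019 -0.64  -0.768]
retreat .12 [-0.002  0.077  0.092]
shift [-0.0076  0.1977  0.1726] turn [39.8  1.2 -0. ] tcp [0.556 0.19  0.231]
```

Call:
jog_arm(motion=[[0, 0.0, 0.015, 0, 0, 0, 0.8], [0, 0.0, 0.045, 0, 0, 0, 0.8], [0, 0.0, 0.08, 0, 0, 0, 0.8], [0, 0.01, 0.12, 5, 0, 0, 0.8], [0, 0.04, 0.15, 12, 0.3, 0, 0.8], [0, 0.08, 0.16, 19, 0.6, 0, 0.8], [0, 0.11, 0.17, 26, 0.8, 0, 0.8], [0, 0.14, 0.17, 33, 1, 0, 0.8]])

```text
time_s: 8.1
position: [0.5644, 0.1346, 0.2334]
ee_rot: [2.124, 2.197, -0.112]
force: [0.9, 0.1, -0.1]
grip_width: 0.799
grasp_force: 0.0
```

Call:
jog_arm(motion=[[-0.002, 0.02, 0, 7, 0.2, 0, 0.8], [-0.002, 0.03, 0, 7, 0.2, 0, 0.8], [-0.002, 0.03, 0, 7, 0.2, 0, 0.8]])

```text
time_s: 8.35
position: [0.5615, 0.1625, 0.2292]
ee_rot: [-2.185, -2.257, -0.001]
force: [-0.1, -0.7, -0.0]
grip_width: 0.806
grasp_force: 0.0
```

```bash
python3 - <<'E'
from h import *
from rig import get_state,camera
import cv2,pickle
st=get_state();print(st['time_s'],st['joint_positions'].round(2),st['position'].round(4))
c=camera('wrist');pickle.dump(c,open('w4.pkl','wb'))
s=camera('scene');pickle.dump(s,open('s4.pkl','wb'))
im=np.hstack([c['color'],cv2.resize(s['color'][180:280,220:370],(288,384)[::1],interpolation=3)])
cv2.imwrite('pics/w4.png',im[:,:,::-1]);print(c['fx'],c['cx'],c['cy'],np.array(c['pose']).round(3).tolist())
E
```

```text
8.35 [0.22 0.36 1.39 0.   1.4  0.19] [0.5615 0.1625 0.2292]
297.3186396354542 257.54913489393687 193.00475958383151 [[0.999, 0.031, 0.008, 0.559], [0.032, -0.969, -0.245, 0.234], [-0.0, 0.245, -0.97, 0.409], [0.0, 0.0, 0.0, 1.0]]
```

View pics/w4.png

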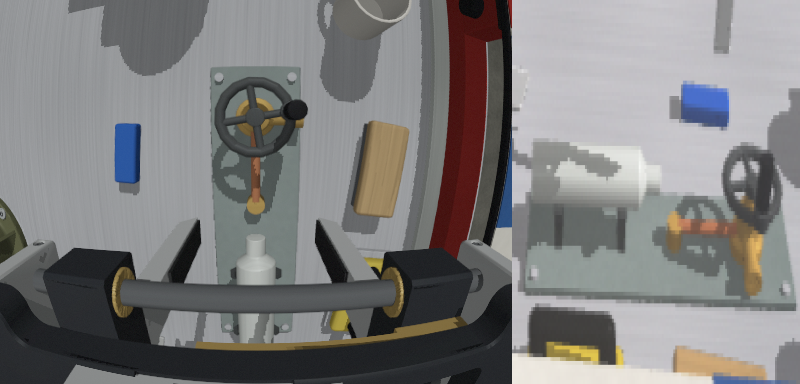

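```bash
python3 - <<'E'
import pickle
from h import *
c=pickle.load(open('w4.pkl','rb'));P=np.array(c['pose'])
def F(u,v,z):
    d=np.array([u-c['cx'],v-c['cy']]);r=np.hypot(*d);th=r/c['fx'];k=np.r_[d/r*np.sin(th),np.cos(th)]
    w=P[:3,:3]@k;return (P[:3,3]+w*(z-P[2,3])/w[2]).round(4)
print('hub',F(255,118,.084));r=[F(215,118,.078),F(296,118,.078),F(255,77,.078),F(255,157,.078)];print('rim',*r,np.mean(r[:2],0),np.mean(r[2:],0))
print('handle',F(294.5,110,.135))
b=[F(218,77,.012),F(292,77,.012),F(286,328,.012),F(228,328,.012)];print('bolts',*b,np.mean(b,0))
print('neck tip',F(256,236,.08),'shoulder',F(237,270,.075),F(276,270,.075))
E
```

```text
hub [0.5561 0.2352 0.084 ]
rim [0.5117 0.2344 0.078 ] [0.6014 0.2372 0.078 ] [0.5546 0.2812 0.078 ] [0.5574 0.1916 0.078 ] [0.55655 0.2358  0.078  ] [0.556  0.2364 0.078 ]
handle [0.5924 0.2439 0.135 ]
bolts [0.5048 0.29   0.012 ] [0.6026 0.2929 0.012 ] [ 0.618 -0.101  0.012] [ 0.5197 -0.1042  0.012 ] [0.561275 0.094425 0.012   ]
neck tip [0.5615 0.0977 0.08  ] shoulder [0.5388 0.0475 0.075 ] [0.5884 0.0491 0.075 ]
```

Call:
jog_arm(motion=[[0.016, 0.04, -0.0, 0, 0, 0, 0.8], [0.031, 0.08, -0.0, 0, 0, 0, 0.8], [0.031, 0.081, -0.04, 0, 0, 0, 0.7], [0.031, 0.081, -0.08, 0, 0, 0, 0.6], [0.031, 0.081, -0.11, 0, 0, 0, 0.55], [0.031, 0.081, -0.125, 0, 0, 0, 0.5], [0.031, 0.081, -0.131, 0, 0, 0, 0.5], [0.031, 0.081, -0.131, 0, 0, 0, 0.5]])

```text
time_s: 9.12
position: [0.5921, 0.2429, 0.0961]
ee_rot: [-2.183, -2.256, 0.002]
force: [0.2, -0.1, 0.4]
grip_width: 0.5
grasp_force: 0.0
```

Call:
jog_arm(motion=[[0, 0, 0, 0, 0, 0, 0.05], [0, 0, 0, 0, 0, 0, 0.05], [0, 0, 0, 0, 0, 0, 0.05], [0, 0, 0, 0, 0, 0, 0.05], [0, 0, 0, 0, 0, 0, 0.05], [0, 0, 0, 0, 0, 0, 0.05], [0, 0, 0, 0, 0, 0, 0.05], [0, 0, 0, 0, 0, 0, 0.05]], grip_force=20)

```text
time_s: 9.78
position: [0.5949, 0.2436, 0.0988]
ee_rot: [2.186, 2.256, 0.012]
force: [14.7, 3.4, -2.9]
grip_width: 0.212
grasp_force: 20.0
```

```bash
python3 - <<'E'
import numpy as np,json
c=np.array([.5558,.236]);cmd=np.array([.5924,.243])
p=lambda a:c+.04*np.r_[np.cos(np.radians(a)),np.sin(np.radians(a))]
def rows(o,A): return [[*(p(a)-o).round(4),0,0,0,0,.05] for a in A]
a0=11
print(rows(cmd,[a0-4,-4,-19,-34,-49,-64,-79,-94]))
print(rows(p(-94),[-109,-124,-139,-152,-162,-169,-174,-178]))
E
```

```text
[[np.float64(0.0031), np.float64(-0.0021), 0, 0, 0, 0, 0.05], [np.float64(0.0033), np.float64(-0.0098), 0, 0, 0, 0, 0.05], [np.float64(0.0012), np.float64(-0.02), 0, 0, 0, 0, 0.05], [np.float64(-0.0034), np.float64(-0.0294), 0, 0, 0, 0, 0.05], [np.float64(-0.0104), np.float64(-0.0372), 0, 0, 0, 0, 0.05], [np.float64(-0.0191), np.float64(-0.043), 0, 0, 0, 0, 0.05], [np.float64(-0.029), np.float64(-0.0463), 0, 0, 0, 0, 0.05], [np.float64(-0.0394), np.float64(-0.0469), 0, 0, 0, 0, 0.05]]
[[np.float64(-0.0102), np.float64(0.0021), 0, 0, 0, 0, 0.05], [np.float64(-0.0196), np.float64(0.0067), 0, 0, 0, 0, 0.05], [np.float64(-0.0274), np.float64(0.0137), 0, 0, 0, 0, 0.05], [np.float64(-0.0325), np.float64(0.0211), 0, 0, 0, 0, 0.05], [np.float64(-0.0353), np.float64(0.0275), 0, 0, 0, 0, 0.05], [np.float64(-0.0365), np.float64(0.0323), 0, 0, 0, 0, 0.05], [np.float64(-0.037), np.float64(0.0357), 0, 0, 0, 0, 0.05], [np.float64(-0.0372), np.float64(0.0385), 0, 0, 0, 0, 0.05]]
```

Call:
jog_arm(motion=[[0.003, -0.002, 0, 0, 0, 0, 0.05], [0.0033, -0.0098, 0, 0, 0, 0, 0.05], [0.0012, -0.02, 0, 0, 0, 0, 0.05], [-0.0034, -0.0294, 0, 0, 0, 0, 0.05], [-0.0104, -0.0372, 0, 0, 0, 0, 0.05], [-0.019, -0.043, 0, 0, 0, 0, 0.05], [-0.029, -0.0463, 0, 0, 0, 0, 0.05], [-0.0394, -0.047, 0, 0, 0, 0, 0.05]])

```text
time_s: 10.45
position: [0.5541, 0.1944, 0.0987]
ee_rot: [2.187, 2.255, 0.005]
force: [3.6, -6.4, 4.4]
grip_width: 0.21
grasp_force: 20.0
```

Call:
jog_arm(motion=[[-0.0102, 0.0015, 0, 0, 0, 0, 0.05], [-0.0196, 0.0062, 0, 0, 0, 0, 0.05], [-0.0274, 0.0132, 0, 0, 0, 0, 0.05], [-0.0325, 0.0206, 0, 0, 0, 0, 0.05], [-0.0353, 0.027, 0, 0, 0, 0, 0.05], [-0.0365, 0.0318, 0, 0, 0, 0, 0.05], [-0.037, 0.0352, 0, 0, 0, 0, 0.05], [-0.0372, 0.038, 0, 0, 0, 0, 0.05]])

```text
time_s: 11.12
position: [0.5161, 0.2335, 0.0985]
ee_rot: [-2.184, -2.257, -0.002]
force: [-1.8, -26.5, 13.8]
grip_width: 0.207
grasp_force: 20.0
```

Call:
jog_arm(motion=[[0, 0, 0, 0, 0, 0, 0.05], [0, -0.001, 0, 0, 0, 0, 0.05], [0, -0.001, 0, 0, 0, 0, 0.05], [0, -0.001, 0, 0, 0, 0, 0.05], [0, -0.001, 0, 0, 0, 0, 0.05]])

```text
time_s: 11.53
position: [0.5162, 0.2329, 0.0986]
ee_rot: [-2.184, -2.255, -0.004]
force: [-3.6, -3.8, 8.9]
grip_width: 0.206
grasp_force: 20.0
```

```bash
python3 - <<'E'
from h import *
from rig import get_state,camera
import cv2,pickle
c=camera('wrist');pickle.dump(c,open('w5.pkl','wb'))
s=camera('scene');
im=np.hstack([c['color'],cv2.resize(s['color'][180:280,220:370],(288,384),interpolation=3)])
cv2.imwrite('pics/w5.png',im[:,:,::-1]);st=get_state();print(st['time_s'],st['position'],st['force'],st['joint_positions'].round(2))
E
```

```text
11.6333 [0.51618137 0.23292847 0.09856789] [-4.12471009 -4.10791221  8.3430606 ] [0.36 0.44 1.59 0.   1.11 0.32]
```

View pics/w5.png

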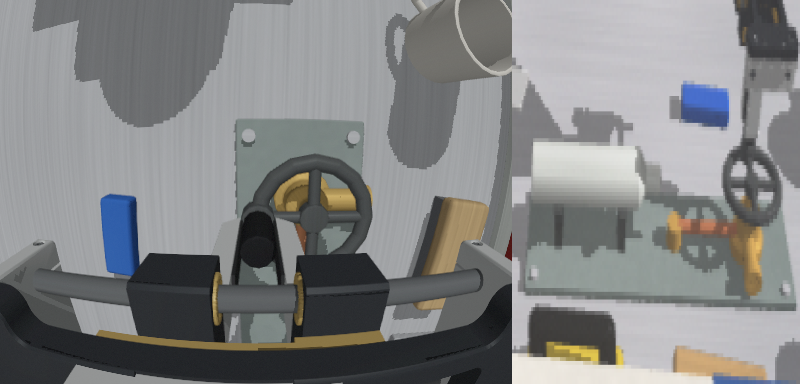

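Call:
jog_arm(motion=[[0, 0.001, 0, 0, 0, 0, 0.05], [0, 0.002, 0, 0, 0, 0, 0.05], [0, 0.002, 0, 0, 0, 0, 0.05], [0, 0.002, 0, 0, 0, 0, 0.05], [0, 0.002, 0, 0, 0, 0, 0.05]])

```text
time_s: 12.05
position: [0.5162, 0.2332, 0.0985]
ee_rot: [-2.186, -2.256, 0.0]
force: [-5.0, -16.6, 11.6]
grip_width: 0.208
grasp_force: 20.0
```

```bash
python3 - <<'E'
import numpy as np
p=lambda a:.04*np.r_[np.cos(np.radians(a)),np.sin(np.radians(a))]
for s,off in((182.2,[0,-.002]),(302.2,[0,0]),(62.2,[0,0])):
    print([[*map(float,(p(s+15*i)-p(s)+off).round(4)),0,0,0,0,.05] for i in range(1,9)])
E
```

```text
[[0.0018, -0.0123, 0, 0, 0, 0, 0.05], [0.0061, -0.0218, 0, 0, 0, 0, 0.05], [0.0128, -0.0298, 0, 0, 0, 0, 0.05], [0.0213, -0.0358, 0, 0, 0, 0, 0.05], [0.0311, -0.0395, 0, 0, 0, 0, 0.05], [0.0415, -0.0404, 0, 0, 0, 0, 0.05], [0.0518, -0.0387, 0, 0, 0, 0, 0.05], [0.0613, -0.0343, 0, 0, 0, 0, 0.05]]
[[0.008, 0.0067, 0, 0, 0, 0, 0.05], [0.0141, 0.0152, 0, 0, 0, 0, 0.05], [0.0177, 0.025, 0, 0, 0, 0, 0.05], [0.0187, 0.0354, 0, 0, 0, 0, 0.05], [0.0169, 0.0457, 0, 0, 0, 0, 0.05], [0.0125, 0.0552, 0, 0, 0, 0, 0.05], [0.0059, 0.0632, 0, 0, 0, 0, 0.05], [-0.0027, 0.0692, 0, 0, 0, 0, 0.05]]
[[-0.0098, 0.0036, 0, 0, 0, 0, 0.05], [-0.0202, 0.0046, 0, 0, 0, 0, 0.05], [-0.0305, 0.0028, 0, 0, 0, 0, 0.05], [-0.04, -0.0015, 0, 0, 0, 0, 0.05], [-0.048, -0.0082, 0, 0, 0, 0, 0.05], [-0.054, -0.0167, 0, 0, 0, 0, 0.05], [-0.0577, -0.0265, 0, 0, 0, 0, 0.05], [-0.0586, -0.0369, 0, 0, 0, 0, 0.05]]
```

Call:
jog_arm(motion=[[0.0018, -0.0123, 0, 0, 0, 0, 0.05], [0.0061, -0.0218, 0, 0, 0, 0, 0.05], [0.0128, -0.0298, 0, 0, 0, 0, 0.05], [0.0213, -0.0358, 0, 0, 0, 0, 0.05], [0.0311, -0.0395, 0, 0, 0, 0, 0.05], [0.0415, -0.0404, 0, 0, 0, 0, 0.05], [0.0518, -0.0387, 0, 0, 0, 0, 0.05], [0.0613, -0.0343, 0, 0, 0, 0, 0.05]])

```text
time_s: 12.72
position: [0.578, 0.2006, 0.0986]
ee_rot: [-2.185, -2.254, -0.005]
force: [-5.5, 3.5, 7.4]
grip_width: 0.204
grasp_force: 20.0
```

Call:
jog_arm(motion=[[0.008, 0.0067, 0, 0, 0, 0, 0.05], [0.0141, 0.0152, 0, 0, 0, 0, 0.05], [0.0177, 0.025, 0, 0, 0, 0, 0.05], [0.0187, 0.0354, 0, 0, 0, 0, 0.05], [0.0169, 0.0457, 0, 0, 0, 0, 0.05], [0.0125, 0.0552, 0, 0, 0, 0, 0.05], [0.0059, 0.0632, 0, 0, 0, 0, 0.05], [-0.0027, 0.0692, 0, 0, 0, 0, 0.05]])

```text
time_s: 13.38
position: [0.5749, 0.2698, 0.0986]
ee_rot: [-2.185, -2.256, -0.004]
force: [-2.8, -10.5, 7.4]
grip_width: 0.207
grasp_force: 20.0
```

Call:
jog_arm(motion=[[-0.0098, 0.0036, 0, 0, 0, 0, 0.05], [-0.0202, 0.0046, 0, 0, 0, 0, 0.05], [-0.0305, 0.0028, 0, 0, 0, 0, 0.05], [-0.04, -0.0015, 0, 0, 0, 0, 0.05], [-0.048, -0.0082, 0, 0, 0, 0, 0.05], [-0.054, -0.0167, 0, 0, 0, 0, 0.05], [-0.0577, -0.0265, 0, 0, 0, 0, 0.05], [-0.0586, -0.0369, 0, 0, 0, 0, 0.05]])

```text
time_s: 14.05
position: [0.5161, 0.2332, 0.0986]
ee_rot: [-2.183, -2.255, -0.007]
force: [5.1, 4.3, 6.7]
grip_width: 0.209
grasp_force: 20.0
```

Back at the start point after one turn, with low forces. Second turn.

Call:
jog_arm(motion=[[0.0018, -0.0103, 0, 0, 0, 0, 0.05], [0.0061, -0.0198, 0, 0, 0, 0, 0.05], [0.0128, -0.0278, 0, 0, 0, 0, 0.05], [0.0213, -0.0338, 0, 0, 0, 0, 0.05], [0.0311, -0.0375, 0, 0, 0, 0, 0.05], [0.0415, -0.0384, 0, 0, 0, 0, 0.05], [0.0518, -0.0367, 0, 0, 0, 0, 0.05], [0.0613, -0.0323, 0, 0, 0, 0, 0.05]])

```text
time_s: 14.72
position: [0.5779, 0.2005, 0.0986]
ee_rot: [-2.184, -2.254, -0.005]
force: [-7.3, 5.2, 10.3]
grip_width: 0.206
grasp_force: 20.0
```

Call:
jog_arm(motion=[[0.008, 0.0067, 0, 0, 0, 0, 0.05], [0.0141, 0.0152, 0, 0, 0, 0, 0.05], [0.0177, 0.025, 0, 0, 0, 0, 0.05], [0.0187, 0.0354, 0, 0, 0, 0, 0.05], [0.0169, 0.0457, 0, 0, 0, 0, 0.05], [0.0125, 0.0552, 0, 0, 0, 0, 0.05], [0.0059, 0.0632, 0, 0, 0, 0, 0.05], [-0.0027, 0.0692, 0, 0, 0, 0, 0.05]])

```text
time_s: 15.38
position: [0.5752, 0.2697, 0.0986]
ee_rot: [-2.185, -2.255, -0.004]
force: [-1.7, -8.2, 9.2]
grip_width: 0.206
grasp_force: 20.0
```

Call:
jog_arm(motion=[[-0.0098, 0.0036, 0, 0, 0, 0, 0.05], [-0.0202, 0.0046, 0, 0, 0, 0, 0.05], [-0.0305, 0.0028, 0, 0, 0, 0, 0.05], [-0.04, -0.0015, 0, 0, 0, 0, 0.05], [-0.048, -0.0082, 0, 0, 0, 0, 0.05], [-0.054, -0.0167, 0, 0, 0, 0, 0.05], [-0.0577, -0.0265, 0, 0, 0, 0, 0.05], [-0.0586, -0.0369, 0, 0, 0, 0, 0.05]])

```text
time_s: 16.05
position: [0.5161, 0.2331, 0.0986]
ee_rot: [-2.183, -2.255, -0.007]
force: [5.2, 2.8, 6.6]
grip_width: 0.205
grasp_force: 20.0
```

Call:
jog_arm(motion=[[0, 0, 0, 0, 0, 0, 0.05], [0, 0, 0, 0, 0, 0, 0.05], [0, 0, 0, 0, 0, 0, 0.05], [0, 0, 0, 0, 0, 0, 0.05], [0, 0, 0, 0, 0, 0, 0.05]])

```text
time_s: 16.47
position: [0.5162, 0.2328, 0.0985]
ee_rot: [-2.184, -2.255, -0.004]
force: [-3.4, -1.9, 11.0]
grip_width: 0.209
grasp_force: 20.0
```

```bash
python3 - <<'E'
from h import *
from rig import get_state,camera
import cv2
c=camera('wrist');s=camera('scene')
im=np.hstack([c['color'],cv2.resize(s['color'][180:280,220:370],(288,384),interpolation=3)])
cv2.imwrite('pics/w6.png',im[:,:,::-1]);st=get_state();print(st['time_s'],st['position'],st['force'],st['grasp_force'],abs(st['dq']).max())
E
```

```text
16.5667 [0.51618833 0.23280651 0.09851911] [-4.25316245 -1.34945957 10.76983176] 20.00238374399487 0.0021812219448151694
```

View pics/w6.png

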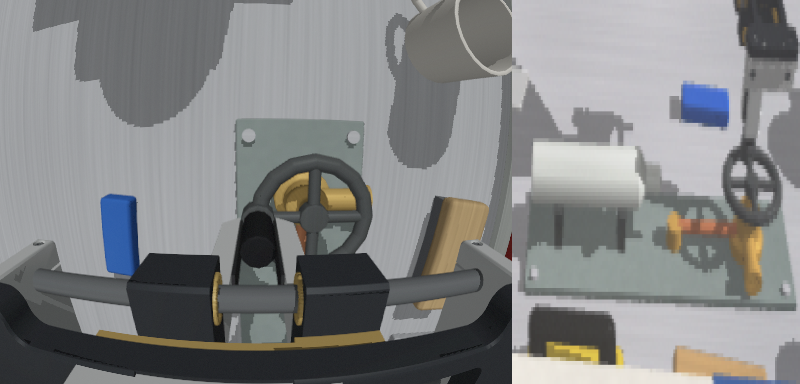

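The picture matches the one taken at the stop: the wheel hub is at (315,217) and the handle at (258,240). The cartridge is still lying in the cradle. Handing in.

```bash
python3 -c "
from rig import env
print(env.finish_job())"
```

```text
the job is handed in; nothing more can be done
None
```

I handed the job in at about 16.6 s. The smallest cartridge lies released in both saddles with its neck towards the valve, and the valve was shut against its stop and then opened two full turns. The gripper still holds the handle at 20 N. The hand-in returned no verdict, so this rests on my own images and force readings.

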